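# Nest the drip cups and hold the countersink slanted over them to drain

### The job

The hand countersink (the tool with the thick wooden handle in the tool block) has to drain over the drip cups. First lower the loose metal cup all the way down into the like cup on the round rubber mat, without dropping it, and let it go; then draw the countersink straight up out of its bore and turn it so that it leans halfway between upright and level, point downwards. Finish while still holding it there, still in the air, with its point a few centimetres clear above the mouth of the nested cups, touching nothing but the gripper; the lower cup stays on the mat and everything else is left where it stands.

Things in the scene. Friction and masses are not known exactly. Their poses are not given: they have to be found in the camera images.
- mat: Round black rubber mat, 90 across, 4 thick, fixed to the bench. Origin at the centre of its underside, z up.
- mat_cup: Aluminium stacking cup standing upright on the mat. Same as the loose cup: 60 tall; a straight round collar 56 across (inside 51) from 36 to 60 above its underside, below it a body that tapers from 47 across under the collar to 34 at the bottom. Wall 2.5, floor 4 thick. About 90 g, loose. Origin at the centre of the underside, z towards the mouth.
- loose_cup: The other, identical aluminium cup, standing upright on the bare bench. Same sizes and origin. Seated in the cup on the mat, its collar's underside rests on that cup's rim, so its origin lies 24 above the other's and its collar stands wholly above the lower rim; it has about 2 play at the sides. About 90 g; grip it across the collar.
- block: Wooden tool block, fixed, 180 (x) x 70 (y) x 62 high, with three bores 19 across and 57 deep in a row along its x axis, at x = -56, 0 and +56. A tool stands in each bore. Origin at the centre of its underside, z up.
- countersink: Hand countersink standing in any one of the bores. Origin on its axis at the block's top, z up along the handle. From there up: brass ferrule 27 across to 10, round dark wooden handle 25 across with a rounded top at 66. Below: 8 mm steel shank and a cutter 14 across, 52 long in all. About 110 g, centre of mass about 20 above the origin.
- countersink_tip (a point): Point of the countersink, 52 below its origin on its axis.
- punch: Slim steel centre punch in another bore, 12 across with a 24 collar, standing 42 above the block. Origin on its axis at the block's top. To be left alone.
- scriber: Slim steel scriber in the third bore, 12 across with a 24 collar, standing 52 above the block. Origin on its axis at the block's top. To be left alone.
- tape: Roll of yellow tape lying flat on the bench, 90 across, 24 tall. Origin at its underside. To be left alone.
- jar: Amber glass jar with dark lid, 54 across, 62 tall. Origin at its underside. To be left alone.
- offcut: Wooden offcut 110 x 40 x 22 (long along its x) lying on the bench. Origin at its underside. To be left alone.
- wrench: Steel wrench 150 long lying on the bench. Origin at its underside. To be left alone.
- spray: Spray can 58 across, 190 tall. Origin at its underside. To be left alone.
- oil: Grey oil bottle 52 across, 140 tall. Origin at its underside. To be left alone.
- loose_cup_rim (a point): Centre of the loose cup's mouth, at rim height, 60 above its origin.
Not all that is in view belongs to the job. Of the things that look like the block, the smaller one is meant.

How it is judged:
On the way, in this order (a step that is already met when the one before it is completed fails the run):
1. the loose cup is lowered into the cup on the mat while still held (horizontal distance between loose_cup and mat_cup below 0.01 m and z of loose_cup in the frame of mat_cup below 0.042 m and contact force between loose_cup and the fingers above 0.3 N), for 0.05 s.
2. the cups are nested fully, upright and let go (horizontal distance between loose_cup and mat_cup below 0.006 m and z of loose_cup in the frame of mat_cup between 0.015 and 0.029 m and angle between loose_cup's own z axis and vertical below 0.12 rad and angle between mat_cup's own z axis and vertical below 0.1 rad and horizontal distance between mat_cup and mat below 0.03 m and contact force between loose_cup and the fingers below 0.1 N), for 0.2 s.
3. the countersink is out of its bore, held by the gripper (z of countersink_tip in the frame of block above 0.062 m and contact force between countersink and the fingers above 0.5 N), for 0.1 s.
At the end, for the whole second after the job is handed in: Loose cup fully nested, upright, let go, in the cup on the mat (axes within 6 mm, lower cup within 30 mm of mat centre); countersink held still by the gripper alone, leaning 30-60 deg, point down, point within 25 mm of the mouth's centre line and 12-130 mm above the rim (all of step 2 and angle between countersink's own z axis and vertical between 0.52 and 1.05 rad and horizontal distance between countersink_tip and loose_cup_rim below 0.025 m and z of countersink_tip in the frame of loose_cup_rim between 0.012 and 0.13 m and contact force between countersink and the fingers above 0.5 N and contact force between countersink and loose_cup below 0.1 N and contact force between countersink and mat_cup below 0.1 N and contact force between countersink and block below 0.1 N and linear speed of each of countersink, loose_cup below 0.03 m/s); the arm keeps its last pose, push and grip.
It fails at once if a bystander (tape, jar, offcut, wrench, can, bottle) is pushed more than 30 mm (distance of any of tape, jar, offcut, wrench, spray, oil from where it was at the start of the episode above 0.03 m).
It fails at once if the punch or the scriber is pulled or knocked out of its bore (distance of any of punch, scriber from where it was at the start of the episode above 0.02 m).
It also fails if it takes over 48 s, if anything falls off the work surface, if the arm or the gripper's body presses on something with over 40 N, if the wrist force passes 120 N, or if a joint passes its speed limit or range.

### The arm

A 6-joint arm with a two-finger parallel gripper is mounted at the origin on the work surface. World frame = base frame: x ahead of the robot, y to its left, z up, the work surface at z = 0. Lengths are in m, angles in rad, forces in N, time in s.
With the tool pointing down it reaches from about 0.275 to 0.875 m from the base axis. Payload 12.5 kg.
Tool frame: the origin (TCP) lies midway between the tips of the shut fingers; the grasp point (between the pads) lies 19 mm behind it; z points along the fingers, y is the line along which they close (so a half turn about z gives the same grasp; the last joint's range is limited). The gripper opens to 85 mm and grips with 20 to 120 N. Pads are 22 mm wide; open, the fingers measure 114 mm over their backs; the gripper's body (76 mm by 85 mm) begins 54 mm behind the grasp point. The pads swing forward as they close: fully open they stand 13 mm farther back than shut.
Start: joints at [1.03, 0.351, 1.652, -0, 1.139, -0.085], TCP at [0.242, 0.494, 0.231] pointing down, gripper open.
Joint ranges: [-2.75, 2.75], [-0.79, 2.1], [0.01, 2.65], [-1.57, 4.71], [0.07, 3.14], [-2.87, 2.87]. Speed limits (rad/s): [2.22, 2.22, 2.79, 3.14, 3.14, 3.14].

### API

Orientations are given as a unit quaternion [x, y, z, w].
In Python, from bench import env gives the robot as it stands. The module is installed in compiled form; this text tells all that it offers. Calls block until the motion is done:
- env.move_pose(position, orientation): joint-space move of the TCP to a pose.
- env.servo_line(position, ori=None, speed=0.15, force_limit=None): straight line of the TCP; ori=None keeps the orientation; speed is the mean speed in m/s. With force_limit (N) it stops when the force on the tool has changed by that much, and returns True; else False.
- env.move_joints(angles): joint-space move.
- env.gripper_to(opening): finger opening in m; the grip force is fixed at half the most; returns when the fingers have stopped.
- env.pause(seconds).
- env.ik(position, orientation): joint angles nearest the present ones, or None.
- env.capture(name): name is "scene" or "side" or "wrist"; returns the picture (400x640x3 uint8, red, green, blue); there is no depth.
- env.calibration(name): a dict with "vfov" (degrees; the focal length in pixels is half the picture's height over the tangent of half this angle, whatever the lens; pixels are square), "cx", "cy" (the principal point, pixels), "k1" (the pictures are not rectified: a ray, as slopes to the right and down, at radius r is drawn at 1 + k1 r^2 times it, then the intrinsics apply), "cam_to_world" (4x4, takes a point from camera to world coordinates); the wrist camera has in their place "hand_eye" (4x4, takes a point from camera to tool coordinates, whose origin is the TCP and whose axes are the flange's). Camera axes: x right, y down, z forward; pixel columns grow to the right and rows downward; lengths in m; the calibration is good to about 2 mm. A picture is of the moment at which its call begins: read the wrist's pose just before it. calibration takes no time and is no camera call.
A pose or a line that the arm cannot do raises env.MotionError and nothing moves.
- env.job_done(): hands the job in; it is judged then, once.
Trained networks look in the newest picture that a camera, given by its name, has taken for a name from the list of things; names that differ only in an ending like _2 or _b are one class to them, and where a whole thing is asked for, a point or a joint stands for the part that bears it (a point fixed in the world has none). Each returns a list of dicts, best first, with "score" (0 to 1); they miss things now and then, are a little off and sometimes report something else, mostly with a low value. They report only what shows in the picture. A call takes as long as a camera call. They do not tell look-alikes from the thing itself.
- env.boxes_of(camera, target): "position" ([x, y, z] in m, in world coordinates, good to about 4 mm: the middle of the surface that is visible of it).
- env.regions_of(camera, target): "mask" (400x640 bool, what is visible of it).
Readings, each from a call of its own:
- env.read_clock(): time.
- env.read_q(): joint angles.
- env.read_qd(): joint speeds.
- env.read_tau(): joint torques, N m.
- env.read_tcp_pos(): TCP position.
- env.read_tcp_rot(): TCP orientation.
- env.read_contact_force(): force on the tool from outside, world axes, zero at the start.
- env.read_wrist_torque(): the same for the moment, N m.
- env.read_opening(): finger opening in m.
- env.read_grip_force(): force on a finger pad.
Only numpy, scipy, OpenCV 4.12 (cv2) and the standard library are available. Lean on these libraries where they do the work, as an engineer would, in place of code of your own. Each camera call takes 0.05 s, during which the arm holds its last target. There are 200 camera calls.

## Working session

There is one attempt and no reset: what is moved stays moved. The work goes in short steps, each a Python script; the robot and the scene stay as the last script left them, time stands still between calls to the robot, and variables do not carry over. Pictures are saved under pics/ and viewed, at most 10 in all, crops included, and the job is handed in when it is done.

```bash
mkdir -p pics; cat > h.py <<'E'
import numpy as np, cv2
from bench import env
from scipy.spatial.transform import Rotation as R
def save(cam,name,crop=None,scale=1):
    im=np.asarray(env.capture(cam))[:,:,::-1]
    if crop: im=im[crop[1]:crop[3],crop[0]:crop[2]]
    cv2.imwrite('pics/'+name+'.png',cv2.resize(im,None,fx=scale,fy=scale,interpolation=cv2.INTER_CUBIC))
def cam(name):
    c=env.calibration(name); f=200/np.tan(np.radians(c['vfov'])/2)
    if 'cam_to_world' in c: T=np.array(c['cam_to_world'])
    else:
        W=np.eye(4); W[:3,:3]=R.from_quat(env.read_tcp_rot()).as_matrix(); W[:3,3]=env.read_tcp_pos()
        T=W@np.array(c['hand_eye'])
    return c,f,T
def proj(C,P):
    c,f,T=C; p=(np.linalg.inv(T)@np.c_[np.atleast_2d(P),np.ones(len(np.atleast_2d(P)))].T)[:3]
    s=p[:2]/p[2]; s=s*(1+c['k1']*(s**2).sum(0)); return (f*s+np.array([[c['cx']],[c['cy']]])).T
def ray(C,uv,z):
    c,f,T=C; d=(np.array(uv,float)-[c['cx'],c['cy']])/f; s=d.copy()
    for _ in range(20): s=d/(1+c['k1']*(s@s))
    v=T[:3,:3]@np.r_[s,1]; o=T[:3,3]; return o+v*(z-o[2])/v[2]
E
python3 - <<'E'
from h import *
for c in('scene','side'):
    save(c,c+'0')
    print(c,np.round(cam(c)[2],3).tolist(),cam(c)[1])
    for t in ['mat','mat_cup','loose_cup','block','countersink','punch','scriber','tape','jar','offcut','wrench','spray','oil']:
        print(t,[(np.round(b['position'],3).tolist(),round(b['score'],2)) for b in env.boxes_of(c,t)[:4]])
print(env.read_clock())
E
```

```text
scene [[-0.872, 0.343, -0.349, 0.939], [0.489, 0.615, -0.618, 0.837], [0.002, -0.71, -0.705, 1.0], [0.0, 0.0, 0.0, 1.0]] 425.1539069905573
mat [([0.592, 0.278, 0.008], 0.55)]
mat_cup [([0.568, 0.25, 0.044], 0.84)]
loose_cup [([0.628, 0.479, 0.143], 0.71), ([0.506, -0.014, 0.039], 0.56)]
block [([0.237, -0.279, 0.072], 0.81), ([0.59, -0.188, 0.052], 0.61)]
countersink [([0.532, -0.204, 0.102], 0.67)]
punch [([0.577, -0.209, 0.077], 0.62)]
scriber [([0.632, -0.213, 0.076], 0.53)]
tape [([0.377, 0.129, 0.017], 0.87)]
jar [([0.709, 0.129, 0.049], 0.86), ([0.593, 0.278, 0.007], 0.59)]
offcut [([0.721, -0.105, 0.023], 0.79), ([0.628, 0.475, 0.144], 0.23), ([0.593, 0.276, 0.007], 0.16)]
wrench [([0.402, -0.112, 0.011], 0.53), ([0.506, -0.017, 0.039], 0.42)]
spray [([0.627, 0.48, 0.142], 0.71)]
oil [([0.646, -0.441, 0.069], 0.62)]
side [[0.934, -0.218, 0.283, 0.165], [-0.357, -0.571, 0.739, -0.813], [-0.0, -0.791, -0.611, 0.768], [0.0, 0.0, 0.0, 1.0]] 393.58123912715945
mat [([0.378, 0.114, 0.021], 0.74), ([0.561, 0.238, 0.006], 0.53)]
mat_cup [([0.57, 0.25, 0.047], 0.66)]
loose_cup [([0.504, -0.027, 0.043], 0.95)]
block [([0.207, -0.336, 0.087], 0.78), ([0.562, -0.247, 0.058], 0.71)]
countersink [([0.516, -0.219, 0.107], 0.52)]
punch [([0.575, -0.22, 0.074], 0.54)]
scriber [([0.632, -0.219, 0.08], 0.6)]
tape [([0.377, 0.116, 0.018], 0.58)]
jar [([0.695, 0.099, 0.04], 0.76)]
offcut [([0.726, -0.128, 0.022], 0.74)]
wrench [([0.4, -0.124, 0.005], 0.73)]
spray [([0.605, 0.438, 0.111], 0.86)]
oil [([0.629, -0.473, 0.08], 0.69)]
1.4
```

View pics/scene0.png

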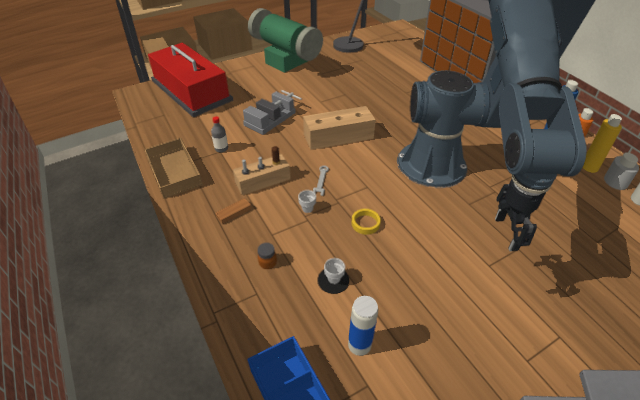

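View pics/side0.png

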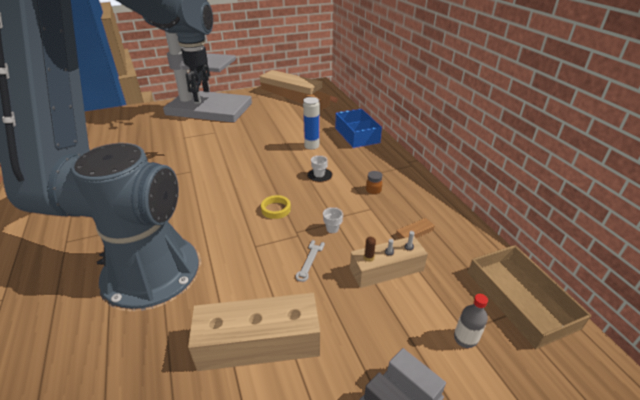

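Two candidate cups at scene px (307,202) on the bare bench, which is the loose one, and (334,270) on the black mat. Two candidate blocks at (340,127), larger with empty bores, and (262,173), smaller with three tools, which is the one meant. The countersink looks like the dark thick handle at (276,155). I'll confirm this in one crop and look from the wrist above the cup.

```bash
python3 - <<'E'
from h import *
save('scene','crop',(210,110,380,300),3)
print(np.round(env.calibration('wrist')['hand_eye'],3).tolist())
q=R.from_matrix(np.c_[[-1,0,0],[0,1,0],[0,0,-1]])
print(R.from_quat(env.read_tcp_rot()).as_matrix().round(2).tolist())
env.move_pose([0.505,-0.0,0.26],env.read_tcp_rot())
save('wrist','w1')
C=cam('wrist'); print(C[1])
env.capture('wrist')
for b in env.regions_of('wrist','loose_cup'):
    ys,xs=np.nonzero(b['mask']); print(b['score'],xs.min(),xs.max(),ys.min(),ys.max(),len(xs))
print(env.boxes_of('wrist','loose_cup'))
print(env.read_q(),env.read_clock())
E
```

```text
[[-0.001, -0.956, -0.292, 0.075], [1.0, -0.001, -0.0, 0.0], [-0.0, -0.292, 0.956, -0.143], [0.0, 0.0, 0.0, 1.0]]
[[-0.9, 0.44, 0.0], [0.44, 0.9, 0.0], [-0.0, 0.0, -1.0]]
306.05533918573417
0.78 277 324 153 202 1865
[{'position': [0.5132, -0.0244, 0.0398], 'score': 0.77}]
[-9.12283685e-02  2.38518210e-01  1.73057075e+00  4.58570710e-05
  1.17253355e+00 -1.20709818e+00] 3.6667
```

View pics/crop.png

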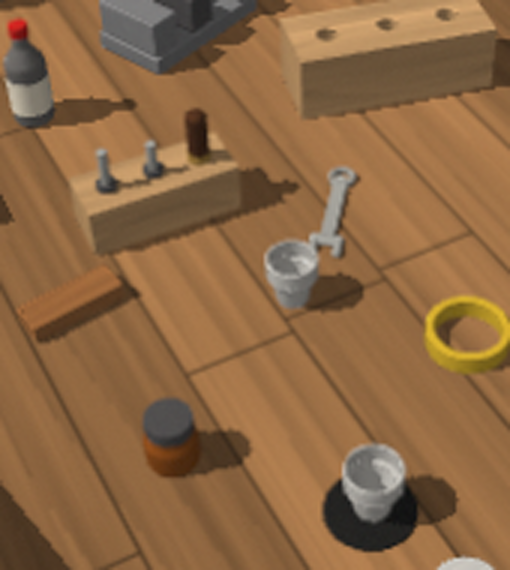

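View pics/w1.png

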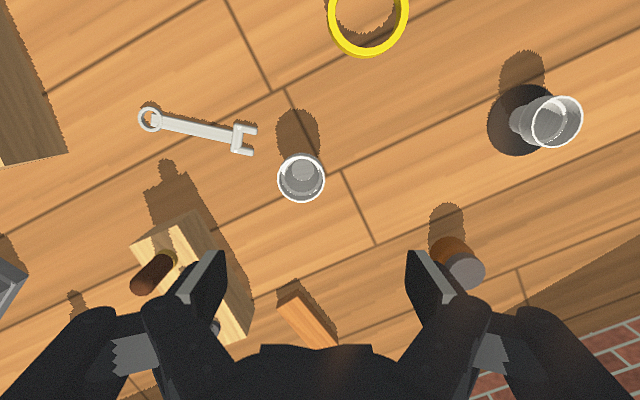

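The crop confirms the tools: the thick dark handle with the brass ferrule is in the smaller block at crop (197,135), and the slim steel tools are at (105,170) and (152,158). The wrist picture shows the loose cup's rim at (301,178) and the mat cup's rim at (557,121). Next I'll fit both cups and pick up the loose one.

```bash
cat >> h.py <<'E'
from scipy.optimize import least_squares
A=np.linspace(0,2*np.pi,40)
def rings(rz): return np.vstack([np.c_[r*np.cos(A),r*np.sin(A),0*A+z] for r,z in rz])
CUP=rings([(.028,.06),(.028,.036),(.0235,.036),(.017,0)])
HANDLE=rings([(.0125,.058),(.0125,.012),(.008,.066)])
def bb(p): return np.r_[p.min(0),p.max(0)]
def locate(camname,target,model,z0,guess,xy0):
    "xy of an upright solid from the bbox of its mask nearest the guess"
    C=cam(camname); env.capture(camname); best=None; g=proj(C,[guess])[0]
    for b in env.regions_of(camname,target):
        ys,xs=np.nonzero(b['mask'])
        if len(xs)<30: continue
        m=bb(np.c_[xs,ys]); d=np.hypot(*((m[:2]+m[2:])/2-g))
        if best is None or d<best[0]: best=(d,m+[-.0,-.0,1,1],b['score'],len(xs))
    if best is None: return None
    f=lambda p: bb(proj(C,model+np.r_[p,z0]))-best[1]-0.0
    s=least_squares(f,xy0,diff_step=1e-3)
    print(target,camname,'px off',round(best[0],1),'score',best[2],'xy',s.x.round(4),'res',s.fun.round(1))
    return s.x
E
python3 - <<'E'
from h import *
q=env.read_tcp_rot()
a=locate('wrist','loose_cup',CUP,0,[.505,-.02,.05],[.505,-.02])
for uv,z in(((301,178.5),.06),((557,121),.064)): print(ray(cam('wrist'),uv,z).round(4))
locate('scene','loose_cup',CUP,0,[.505,-.02,.05],[.505,-.02])
locate('scene','mat_cup',CUP,.004,[.567,.25,.05],[.567,.25])
locate('side','loose_cup',CUP,0,[.505,-.02,.05],[.505,-.02])
locate('side','mat_cup',CUP,.004,[.567,.25,.05],[.567,.25])
env.move_pose([0.57,.25,.24],q)
locate('wrist','mat_cup',CUP,.004,[.567,.25,.05],[.567,.25])
save('wrist','w2')
env.move_pose([a[0],a[1],.2],q)
locate('wrist','loose_cup',CUP,0,[.505,-.02,.05],[.505,-.02])
print(env.read_clock(),env.read_q())
E
```

```text
loose_cup wrist px off 0.7 score 0.79 xy [ 0.5063 -0.0185] res [ 0.7  0.2 -0.7 -0.2]
[ 0.505  -0.0181  0.06  ]
[0.5691 0.2599 0.064 ]
loose_cup scene px off 4.0 score 0.61 xy [ 0.5061 -0.0137] res [-0.9 -0.6  0.9  0.5]
mat_cup scene px off 5.4 score 0.58 xy [0.5701 0.2638] res [ 0.1 -0.6 -0.1  0.6]
loose_cup side px off 3.4 score 0.94 xy [ 0.5088 -0.0198] res [ 0.1 -0.4 -0.1  0.4]
mat_cup side px off 0.4 score 0.51 xy [0.5737 0.2626] res [-0.2 -0.9  0.2  0.8]
mat_cup wrist px off 9.0 score 0.65 xy [0.5702 0.2596] res [ 0.2 -0.2 -0.2  0.2]
loose_cup wrist px off 0.9 score 0.74 xy [ 0.5062 -0.019 ] res [-0.3 -0.3  0.3  0.3]
6.5167 [-1.26709275e-01  3.09925416e-01  1.79438268e+00  1.88256501e-04
  1.03674395e+00 -1.24392545e+00]
```

```bash
python3 - <<'E'
from h import *
q=env.read_tcp_rot(); L=np.array([.5062,-.0188]); M=np.array([.5702,.2597])
env.move_pose([*L,.12],q)
print(env.servo_line([*L,.032],speed=.08,force_limit=8), env.read_tcp_pos())
env.gripper_to(.045); print('open',env.read_opening(),env.read_grip_force())
env.servo_line([*L,.16],speed=.12); print(env.read_opening(),env.read_grip_force(),env.read_contact_force())
env.servo_line([*M,.16],speed=.2)
env.pause(.2); save('wrist','w3'); print(env.read_tcp_pos(),env.read_clock())
E
```

```text
False [ 0.50650101 -0.01884936  0.03242172]
open 0.05471239611522931 61.851345263421535
0.05480297728105253 63.141584394034 [-0.29679598 -0.9317193  -0.94021013]
[0.57025854 0.25928506 0.16009509] 11.6333
```

View pics/w3.png

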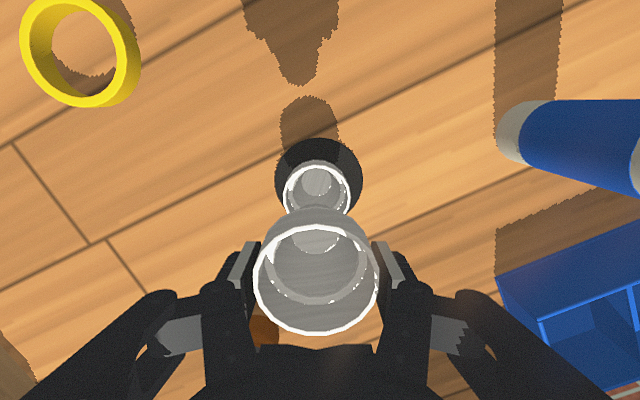

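The cup is held upright, with its rim at (317,278). The mat cup's rim is at (317,188), straight ahead below it. I'll compare the two rays, then lower.

```bash
python3 - <<'E'
from h import *
C=cam('wrist'); t=np.array(env.read_tcp_pos())
h=ray(C,(316.5,279),t[2]+.028); m=ray(C,(317,187.5),.064); print(h.round(4),m.round(4),t.round(4))
d=m-h; print(d)
if np.hypot(*d[:2])<.012:
    p=np.array([.5702,.2597])
    # use mean of displacement plan and direct view
    p=(p+t[:2]+d[:2])/2; print(p)
    env.servo_line([*p,.13],speed=.1)
    r=env.servo_line([*p,.004+.024+.032+.004],speed=.06,force_limit=12)
    print(r,env.read_tcp_pos(),env.read_contact_force())
    r=env.servo_line([*p,.056],speed=.02,force_limit=6)
    print(r,env.read_tcp_pos(),env.read_contact_force(),env.read_clock())
E
```

```text
[0.5676 0.2613 0.1881] [0.5623 0.2648 0.064 ] [0.5703 0.2593 0.1601]
[-0.00534213  0.00348183 -0.12409509]
[0.5675582  0.26123344]
False [0.56776974 0.26130698 0.064373  ] [ 0.20571878  0.43275961 -0.60597056]
True [0.56895479 0.26113175 0.06099345] [ 1.5615137  -1.78858657  3.87486286] 13.6333
```

```bash
python3 - <<'E'
from h import *
q=env.read_tcp_rot(); p=env.read_tcp_pos()
env.gripper_to(.062); env.gripper_to(.085); env.pause(.1); print(env.read_contact_force(),env.read_tcp_pos())
p=env.read_tcp_pos(); env.servo_line([p[0],p[1],.15],speed=.1)
env.pause(.2)
env.servo_line([.57,.26,.24],speed=.3)
save('wrist','w4',(220,80,420,280),3)
a=locate('wrist','loose_cup',CUP,.028,[.569,.261,.08],[.57,.26])
print(env.read_clock())
E
```

```text
[-0.09993476 -0.07853261 -1.49707332] [0.56797382 0.26115407 0.060294  ]
loose_cup wrist px off 0.9 score 0.62 xy [0.5694 0.2613] res [-0.8 -0.7  0.8  0.8]
16.1917
```

View pics/w4.png

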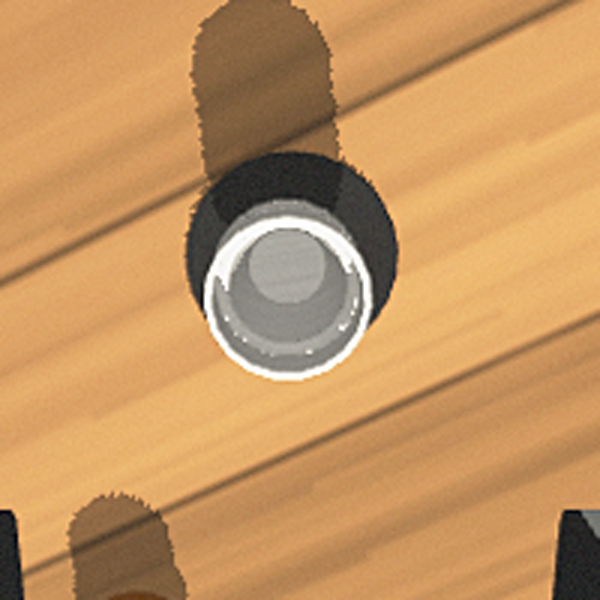

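The cups are nested: the loose cup's rim is round, upright and concentric over the mat. Next I'll look at the countersink from above and check which final poses the arm can reach.

```bash
python3 - <<'E'
from h import *
D=np.c_[[-1,0,0],[0,1,0],[0,0,-1]].astype(float); q=R.from_matrix(D).as_quat()
env.move_pose([.53,-.20,.30],q)
print(env.read_q())
g=[.523,-.214,.1]
a=locate('wrist','countersink',HANDLE,.062,g,g[:2])
a=a if a is not None else np.array(g[:2])
for t,m in(('punch',.042),('scriber',.052)):
    print(t,[(np.round(b['position'],3),round(b['score'],2)) for b in env.boxes_of('wrist',t)[:2]])
save('wrist','w5',(180,60,460,300),2.4); print(a,env.read_clock())
E
```

```text
[-4.41869478e-01  3.20945989e-01  1.52086030e+00  1.47239759e-04
  1.30010642e+00 -2.01320831e+00]
countersink wrist px off 0.7 score 0.69 xy [ 0.5225 -0.2129] res [-0.2  0.3  0.3 -0.3]
punch [(array([ 0.573, -0.216,  0.074]), 0.81)]
scriber [(array([ 0.626, -0.223,  0.074]), 0.96), (array([ 0.714, -0.122,  0.022]), 0.72)]
[ 0.52252137 -0.21289087] 18.1417
```

View pics/w5.png

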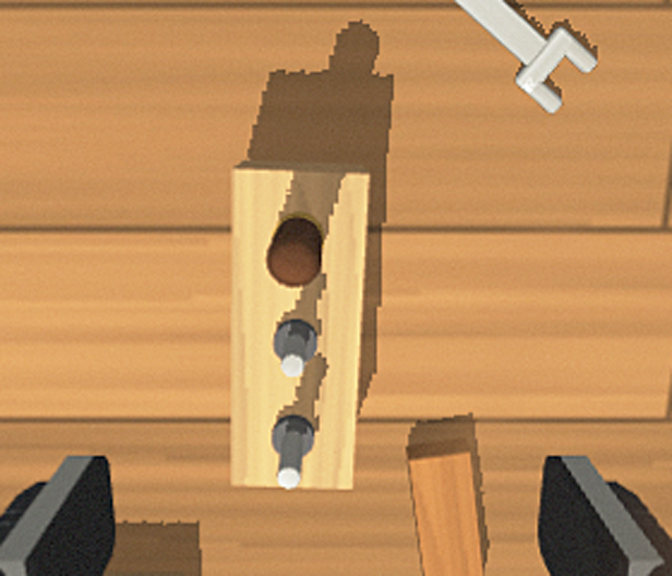

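The countersink handle is in the end bore nearest the robot at crop (295,250), and the row runs along x. I'll grip it across y.

```bash
python3 - <<'E'
from h import *
K=np.array([.5225,-.2129])
env.move_pose([*K,.18],env.read_tcp_rot())
print(env.servo_line([*K,.085],speed=.1,force_limit=8),env.read_tcp_pos())
env.gripper_to(.015); print('open',env.read_opening(),env.read_grip_force(),env.read_contact_force())
p=env.read_tcp_pos()
env.servo_line([p[0],p[1],.17],speed=.06); print(env.read_contact_force())
env.servo_line([p[0],p[1],.26],speed=.15)
env.pause(.1); print(env.read_opening(),env.read_grip_force(),env.read_contact_force(),env.read_clock())
tip=np.array([.569,.2615,.143]); q0=np.array(env.read_q())
for base in np.radians([25,0,-25,50,-60]):
  z=np.array([np.cos(base),np.sin(base),-1])/np.sqrt(2); h=np.array([-np.sin(base),np.cos(base),0])
  for n,y in(('h',h),('-h',-h),('v',np.cross(z,h)),('-v',-np.cross(z,h))):
    q=R.from_matrix(np.c_[np.cross(y,z),y,z]).as_quat(); s=env.ik(tip-.075*z,q)
    if s is not None: print(round(np.degrees(base)),n,np.round(s,2),round(np.abs(np.array(s)-q0).max(),2))
save('wrist','w6')
E
```

```text
False [ 0.52287179 -0.21307333  0.08561896]
open 0.023813717453317725 58.612419163218874 [0.66160039 0.94380338 3.18826423]
[-0.40122964  0.45082997 -2.0533685 ]
0.024032905185308533 58.77783231670037 [-0.57994472 -0.15459688 -1.17310678] 22.7917
25 h [0.31 0.24 2.16 1.92 0.1  2.69] 4.74
25 -h [ 0.31  0.24  2.16  1.92  0.1  -0.45] 1.92
25 v [ 0.31  0.24  2.16  1.92  0.1  -2.02] 1.92
25 -v [0.31 0.24 2.16 1.92 0.1  1.12] 3.16
0 h [ 0.56  0.29  2.08 -1.4   0.39  0.23] 2.27
0 v [ 0.56  0.29  2.08 -1.4   0.39  1.8 ] 3.84
0 -v [ 0.56  0.29  2.08 -1.4   0.39 -1.34] 1.4
-25 h [ 0.71  0.42  1.87 -1.09  0.82  0.35] 2.39
-25 -h [ 0.71  0.42  1.87 -1.09  0.82 -2.79] 1.18
-25 v [ 0.71  0.42  1.87 -1.09  0.82  1.92] 3.96
-25 -v [ 0.71  0.42  1.87 -1.09  0.82 -1.22] 1.18
50 h [0.07 0.3  2.07 1.3  0.55 2.83] 4.87
50 -h [ 0.07  0.3   2.07  1.3   0.55 -0.31] 1.73
50 v [ 0.07  0.3   2.07  1.3   0.55 -1.88] 1.3
50 -v [0.07 0.3  2.07 1.3  0.55 1.26] 3.3
-60 h [ 0.74  0.65  1.47 -0.79  1.33  0.54] 2.58
-60 -h [ 0.74  0.65  1.47 -0.79  1.33 -2.61] 1.21
-60 v [ 0.74  0.65  1.47 -0.79  1.33  2.11] 4.15
-60 -v [ 0.74  0.65  1.47 -0.79  1.33 -1.03] 1.21
```

View pics/w6.png

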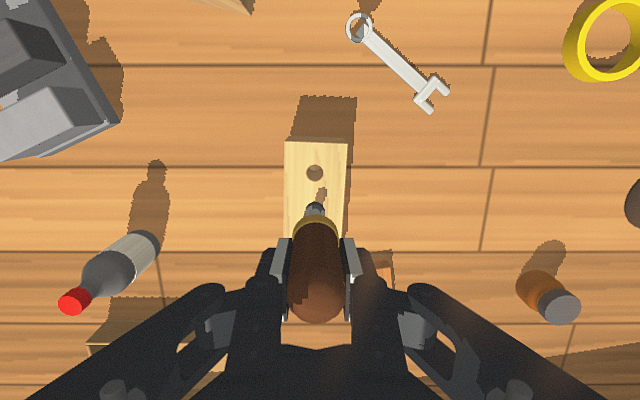

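The countersink is held, its bore is empty at (315,172), and the punch and scriber are still in place. Next I'll move to a tilted hover above the cups and then come down.

```bash
python3 - <<'E'
from h import *
b=np.radians(-25); tip=np.array([.569,.2615,.143])
z=np.array([np.cos(b),np.sin(b),-1])/np.sqrt(2); h=np.array([-np.sin(b),np.cos(b),0]); y=-np.cross(z,h)
q=R.from_matrix(np.c_[np.cross(y,z),y,z]).as_quat(); T=tip-.075*z
env.move_pose(T+[0,0,.1],q)
print(env.read_opening(),env.read_grip_force(),env.read_clock())
print(env.servo_line(T,speed=.08,force_limit=10)); env.pause(.3)
print((env.read_tcp_pos()-T).round(4),env.read_opening(),env.read_grip_force())
for c in('scene','side'):
    C=cam(c); p=proj(C,[tip,[.569,.2615,.088]]); print(c,p.round(1).tolist())
    u,v=p[0].astype(int); u0=max(0,min(540,u-60)); v0=max(0,min(300,v-60)); print(u0,v0)
    save(c,'f_'+c,(u0,v0,u0+100,v0+100),5)
a=cv2.imread('pics/f_scene.png');s=cv2.imread('pics/f_side.png')
cv2.imwrite('pics/final.png',cv2.resize(np.hstack([a,s]),(800,400)))
locate('side','loose_cup',CUP,.028,[.569,.261,.08],[.57,.26]); print(env.read_clock())
E
```

```text
0.023517734531728195 58.97647257330391 24.6667
False
[0.     0.     0.0002] 0.023954563413542934 58.97613415516389
scene [[335.3, 247.7], [334.7, 260.6]]
275 187
side [[317.8, 139.2], [317.8, 153.7]]
257 79
loose_cup side px off 0.7 score 0.68 xy [0.5796 0.2828] res [ 0.3 -4.  -0.3  3.7]
26.5667
```

View pics/final.png

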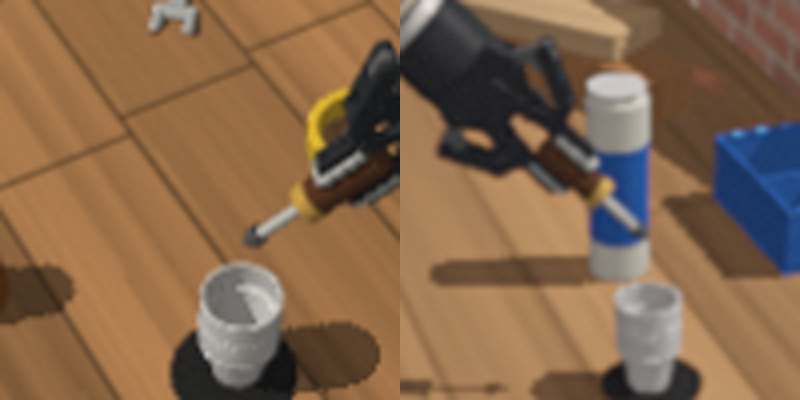

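The side and scene views agree: the tip is at scene px (337,248) and side px (318,137), and the projected target was (335,248) and (318,139). The rim centre is directly below at scene (335,261) and side (319,153). The cups are nested upright and nothing is touching.

```bash
python3 -c "
from bench import env
print(env.job_done())"
```

```text
the job is handed in; nothing more can be done
None
```

I handed the job in at about 27 s of robot time: the cups are nested and let go, and the countersink is held leaning at about 45°, point down, about 5 cm above their mouth; no verdict came back.

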